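Switch the galley hob on in safe order

ROBOT

A 6-joint arm with a two-finger parallel gripper is mounted at the origin on the work surface. World frame = base frame: x ahead of the robot, y to its left, z up, the work surface at z = 0. Lengths are in m, angles in rad, forces in N, time in s.
With the tool pointing down it reaches from about 0.375 to 0.975 m from the base axis. Payload 3.8 kg.
Tool frame: the origin (TCP) lies where the fingers leave the gripper's body, on its centre line; the fingertips stand 73 mm ahead of it and the grasp point (between the pads) lies 54 mm ahead of it; z points along the fingers, y is the line along which they close (so a half turn about z gives the same grasp; the last joint's range is limited). The gripper opens to 85 mm and grips with 20 to 120 N. Pads are 22 mm wide; open, the fingers measure 114 mm over their backs; the gripper's body (76 mm by 85 mm) begins 54 mm behind the grasp point. The pads swing forward as they close: fully open they stand 13 mm farther back than shut.
Start: joints at [1.164, 0.264, 1.604, -0, 1.274, -0.037], TCP at [0.244, 0.629, 0.304] pointing down, gripper open.
Joint ranges: [-2.63, 2.63], [-0.94, 2.18], [0.31, 2.57], [-1.31, 4.45], [0, 2.66], [-2.55, 2.55]. Speed limits (rad/s): [2.57, 2.57, 3.14, 3.14, 3.14, 3.14].

INTERFACE

Orientations are given as a rotation vector (axis times angle).
In Python, from workcell import read_state, viewer, bot gives the robot as it stands.
- The arm moves only by the tool jog_arm, never from a script. Its argument "increments" is a list that holds one entry, the list of rows, each a list of 7 numbers: the shift along the tool's x, y, z in units of 30 mm (1.0 is 30 mm), then the turn, a rotation vector about the tool's x, y, z in units of 6 degrees (1.0 is 6 degrees), then the opening, from -1 (shut) to 1 (fully open). A call has exactly 5 rows; each row shifts and turns the commanded pose from where the row before left it, along the tool's axes as they then stand; what a row does not reach is not made up. A row lasts 1/12 s, in which the tool goes at most 41.7 mm and 7.16 degrees, less where a joint would pass 70% of its speed; a pose out of reach is approached as far as the arm can. A call is refused whole if a number of a shift passes 1 or a number of a turn 1, either way. A call with a gripper value outside its range is refused whole. The fingers move at their own pace and stop on an object; "force" is the grip in N (left out, the last holds). Time passes only in rows, so rows that do not move let the fingers close, or fill a call up. It gives the time, the measured TCP pose, the force, the opening and the grip force at its end, in the units of the state.
- read_state(): the state, without advancing time (a new reading comes with each control period).
- viewer.read_camera(name): name is "scene" or "top"; returns (picture, depth): 400x640x3 uint8, blue, green, red; 400x640 float32, m along the optical axis (not along the pixel's ray), 0 where there is no reading.
- viewer.camera_params(name): a dict with "fx", "fy", "cx", "cy" (pixels), "R" (3x3) and "t" (3): a world point X has camera coordinates R X + t. Camera axes: x right, y down, z forward; pixel columns grow to the right and rows downward; lengths in m; the calibration is good to about 2 mm. A picture is of the moment at which its call begins. camera_params takes no time and is no camera call.
- bot.finish_job(): hands the job in; it is judged then, once.
The state is a dict: "time": time; "q": joint angles; "joint_vel": joint speeds; "joint_torque": joint torques, N m; "tool_pos": TCP position; "tcp_rot": TCP orientation; "wrist_force": force on the tool from outside, world axes, zero at the start; "torque": the same for the moment, N m; "width": opening from 0.0 (shut) to 1.0 (fully open); "grip_force": force on a finger pad.
Only numpy, scipy, OpenCV 4.12 (cv2) and the standard library are available. Lean on these libraries where they do the work, as an engineer would, in place of code of your own. Each camera call takes 0.05 s, during which the arm holds its last target. There are 200 camera calls.

TASK

Get the galley hob ready to cook by tapping the white pads of its three rocker switches in the safe order: first the blue one (extractor fan), then the yellow one (gas), then the red one (igniter). Tap each lightly from above, with just enough push to tip its pad end fully down so that it stays on. Leave the switches standing where they are, without picking them up, and do not disturb the bowl, canister, mortar or scoop.

Things in the scene. Friction and masses are not known exactly. Their poses are not given: they have to be found in the camera images.
- fan_switch: Loose wireless remote switch of the extractor fan: white housing 110 (x) x 60 (y) x 20 mm high on a rubber foot, 0.4 kg, carrying a blue rocker plate 84 x 44 x 8 mm that tips about a level axis along y, 33 mm above the counter, over the housing's centre. Origin: centre of the underside; x runs along the rocker towards its white pad, z up. Where it stands and which colour is where change from run to run; yaw within 0.6 rad.
- fan_pad (a point): Top centre of the round white pad (22 mm across, domed, 9 mm proud of the plate) on the raised end of the blue rocker: the spot to tap. About 28 mm from the rocker's axis; about 50 mm above the counter when off, 41 mm when fully on; it moves with the rocker.
- fan_rocker (a joint): Angle of the blue rocker (rad): 0 = off, white pad end raised; 0.32 = fully on, pad end down against a firm stop (0.16 = level; the start is 0 to 0.03). Pressing down on the pad tips it with about 2 N, over about 9 mm of travel; friction keeps it where it is left, with no spring.
- gas_switch: Loose wireless remote switch of the gas valve: white housing 110 (x) x 60 (y) x 20 mm high on a rubber foot, 0.4 kg, carrying a yellow rocker plate 84 x 44 x 8 mm that tips about a level axis along y, 33 mm above the counter, over the housing's centre. Origin: centre of the underside; x runs along the rocker towards its white pad, z up. Where it stands and which colour is where change from run to run; yaw within 0.6 rad.
- gas_pad (a point): Top centre of the round white pad (22 mm across, domed, 9 mm proud of the plate) on the raised end of the yellow rocker: the spot to tap. About 28 mm from the rocker's axis; about 50 mm above the counter when off, 41 mm when fully on; it moves with the rocker.
- gas_rocker (a joint): Angle of the yellow rocker (rad): 0 = off, white pad end raised; 0.32 = fully on, pad end down against a firm stop (0.16 = level; the start is 0 to 0.03). Pressing down on the pad tips it with about 2 N, over about 9 mm of travel; friction keeps it where it is left, with no spring.
- spark_switch: Loose wireless remote switch of the igniter: white housing 110 (x) x 60 (y) x 20 mm high on a rubber foot, 0.4 kg, carrying a red rocker plate 84 x 44 x 8 mm that tips about a level axis along y, 33 mm above the counter, over the housing's centre. Origin: centre of the underside; x runs along the rocker towards its white pad, z up. Where it stands and which colour is where change from run to run; yaw within 0.6 rad.
- spark_pad (a point): Top centre of the round white pad (22 mm across, domed, 9 mm proud of the plate) on the raised end of the red rocker: the spot to tap. About 28 mm from the rocker's axis; about 50 mm above the counter when off, 41 mm when fully on; it moves with the rocker.
- spark_rocker (a joint): Angle of the red rocker (rad): 0 = off, white pad end raised; 0.32 = fully on, pad end down against a firm stop (0.16 = level; the start is 0 to 0.03). Pressing down on the pad tips it with about 2 N, over about 9 mm of travel; friction keeps it where it is left, with no spring.
- bowl: White ceramic bowl, 150 mm across the rim, 60 mm high; origin: centre of the underside. To be left alone.
- canister: Stainless canister with its hinged lid shut, 94 mm across, 140 mm high; origin: centre of the underside. To be left alone.
- mortar: Small dark wooden mortar, 84 mm across, 66 mm high, stands between two of the switches; origin: centre of the underside. To be left alone.
- scoop: Orange plastic scoop lying between two of the switches: open box 75 x 44 x 28 mm towards +x, 14 mm thick round handle towards -x, about 165 mm long overall; origin: on the counter below the point where the handle meets the box. To be left alone.
Not all that is in view belongs to the job. Leave any green or orange look-alike of the fan_switch alone.

How it is judged:
By the outcome, as a careful person would: the job done as asked, in the order asked, and still so for the second after the job is handed in, with the robot touching nothing.
It also fails if it takes over 51 s, if anything falls off the work surface, if the arm or the gripper's body presses on something with over 40 N, if the wrist force passes 120 N, or if a joint passes its speed limit or range.

## Working session

There is one attempt and no reset: what is moved stays moved. The work goes in short steps, Python scripts to look and compute and a tool call to move; the robot and the scene stay as the last step left them, time stands still between calls to the robot, and variables do not carry over. Pictures are saved under pics/ and viewed, at most 10 in all, crops included, and the job is handed in when it is done.

Besides the shell and the picture viewer there is one more tool, called after "Emit:" by a JSON object that holds its "method" and its "body", one argument or row to a line. jog_arm: Moves the arm, as the interface text tells. Its arguments: {"type":"object","properties":{"increments":{"type":"array","items":{"type":"array","items":{"type":"array","items":{"type":"number"}}}},"force":{"type":"number"}},"required":["increments"]}

```bash
mkdir -p pics; ls; python3 - <<'E'
from workcell import read_state, viewer, bot
import cv2,numpy as np
for n in("scene","top"):
    p,d=viewer.read_camera(n); cv2.imwrite(f"pics/{n}0.png",p); np.save(f"pics/{n}0.npy",d)
    print(n,viewer.camera_params(n))
s=read_state(); print({k:np.round(v,4) for k,v in s.items()})
E
```

```text
pics
scene {'fx': 483.7783009767876, 'fy': 483.7783009767876, 'cx': 317.2753999554083, 'cy': 192.2097853085943, 'R': array([[-0.03947242,  0.9991719 ,  0.00987177],
       [ 0.78108249,  0.03701524, -0.62332978],
       [-0.623179  , -0.01689366, -0.78189675]]), 't': array([ 0.0409231 , -0.3002896 ,  2.06153416])}
top {'fx': 455.17451641707487, 'fy': 455.17451641707487, 'cx': 316.06289776253976, 'cy': 199.34853921538036, 'R': array([[ 0.01664375, -0.99971503,  0.01711293],
       [-0.99223529, -0.01862425, -0.12297261],
       [ 0.12325628, -0.01493333, -0.99226251]]), 't': array([-0.04193643,  0.44412015,  1.3843996 ])}
{'time': np.float64(0.1), 'q': array([ 1.1641,  0.2647,  1.6053,  0.    ,  1.2737, -0.0369]), 'joint_vel': array([-0.0011, -0.0003, -0.0043,  0.0017, -0.001 , -0.0029]), 'joint_torque': array([-2.00000e-04, -5.16706e+01, -3.68591e+01, -1.00000e-04,
        6.30000e-03, -0.00000e+00]), 'tool_pos': array([0.2438, 0.6289, 0.3027]), 'tcp_rot': array([-0.5775, -3.0876,  0.0031]), 'wrist_force': array([0.2184, 0.6822, 0.1713]), 'torque': array([-0.0006,  0.0061,  0.0236]), 'grip_force': np.float64(0.0), 'width': np.float64(1.0026)}
```

View pics/top0.png

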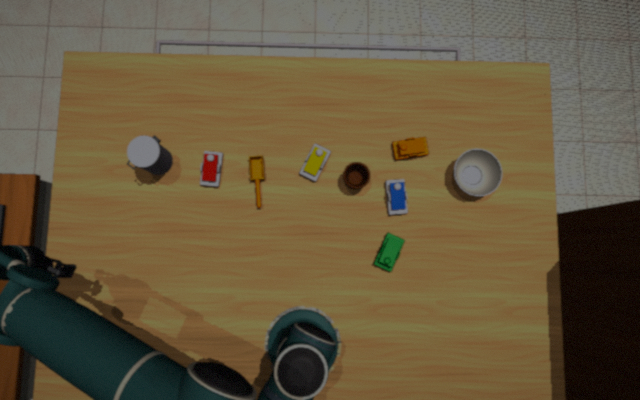

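View pics/scene0.png

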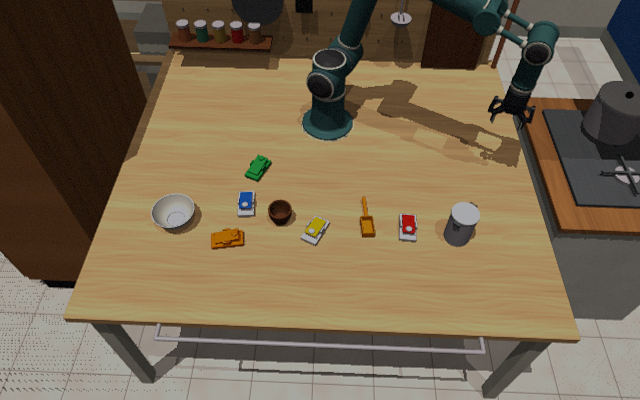

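Top view: blue switch at (397,197), yellow (315,163), red (211,169). Possible mix-ups are the orange look-alike (410,149), the green look-alike (390,252) and the orange scoop (257,180). I choose by plate colour plus white housing and check in a crop.

```bash
cat > h.py <<'E'
import cv2,numpy as np
from workcell import read_state, viewer, bot
def ray(n,u,v,z):
    c=viewer.camera_params(n); R,t=c["R"],c["t"]; o=-R.T@t
    d=R.T@np.array([(u-c["cx"])/c["fx"],(v-c["cy"])/c["fy"],1]); return o+d*(z-o[2])/d[2]
HUE={"fan":(105,130),"gas":(22,34),"spark":(172,8)}
BOX={"top":{"fan":(397,197),"gas":(315,163),"spark":(211,169)},"scene":{"fan":(246,203),"gas":(316,230),"spark":(408,227)}}
def find(n,p,k,dbg=False):
    """plate = coloured blob; pad = white blob enclosed in plate's hull"""
    u0,v0=BOX[n][k]; r=24; S=8
    c=cv2.resize(p[v0-r:v0+r,u0-r:u0+r],None,fx=S,fy=S,interpolation=cv2.INTER_CUBIC)
    h=cv2.cvtColor(c,cv2.COLOR_BGR2HSV); a,b=HUE[k]; H=h[...,0]
    m=((H>=a)&(H<=b) if a<b else (H>=a)|(H<=b))&(h[...,1]>165)&(h[...,2]>60)
    m=cv2.morphologyEx(m.astype(np.uint8)*255,cv2.MORPH_OPEN,np.ones((9,9)))
    pl=max(cv2.findContours(m,0,2)[0],key=cv2.contourArea)
    box=cv2.minAreaRect(pl); hull=np.zeros_like(m); cv2.fillPoly(hull,[np.int32(cv2.boxPoints(box))],255)
    w=((hull>0)&(h[...,1]<110)&(h[...,2]>90)).astype(np.uint8)*255
    w=cv2.morphologyEx(w,cv2.MORPH_OPEN,np.ones((13,13)))
    cs=cv2.findContours(w,0,2)[0]
    pc=None
    if cs:
        q=max(cs,key=cv2.contourArea); (x,y),rr=cv2.minEnclosingCircle(q); pc=np.array([x,y])
        cv2.drawContours(c,[q],-1,(255,0,255),1)
    cv2.drawContours(c,[np.int32(cv2.boxPoints(box))],-1,(0,255,0),1)
    f=lambda P:(np.array(P)+.5)/S-.5+[u0-r,v0-r]
    return f(box[0]),(None if pc is None else f(pc)),c
E
python3 - <<'E'
from h import *
rows=[]
for n in("top","scene"):
    p=cv2.imread(f"pics/{n}0.png"); L=[]
    for k in HUE:
        b,q,c=find(n,p,k); L.append(c[96:-96,64:-64])
        print(n,k,b,q,"plate",ray(n,*b,.037).round(4),"pad",None if q is None else ray(n,*q,.048).round(4))
    rows.append(np.hstack(L))
im=np.vstack(rows);im=cv2.resize(im,(800,int(im.shape[0]*800/im.shape[1])));cv2.imwrite("pics/c1.png",im)
E
```

```text
top fan [397.35840225 195.82531738] [397.03230286 185.90730381] plate [ 0.4594 -0.2853  0.037 ] pad [ 0.4886 -0.2823  0.048 ]
top gas [314.73379707 161.04425812] [319.05740356 151.94758701] plate [ 0.5638 -0.0278  0.037 ] pad [ 0.5904 -0.0406  0.048 ]
top spark [209.43688393 167.54266739] [210.1875 157.1875] plate [0.5367 0.2979 0.037 ] pad [0.567  0.2946 0.048 ]
scene fan [244.89025497 199.72781372] [244.52414703 203.83380699] plate [ 0.4623 -0.285   0.037 ] pad [ 0.4891 -0.2816  0.048 ]
scene gas [314.65771866 226.24790382] [311.125  230.3125] plate [ 0.5666 -0.028   0.037 ] pad [ 0.5916 -0.0391  0.048 ]
scene spark [408.25   223.6875] [408.527174   228.32065201] plate [0.5407 0.2982 0.037 ] pad [0.5679 0.2953 0.048 ]
```

View pics/c1.png

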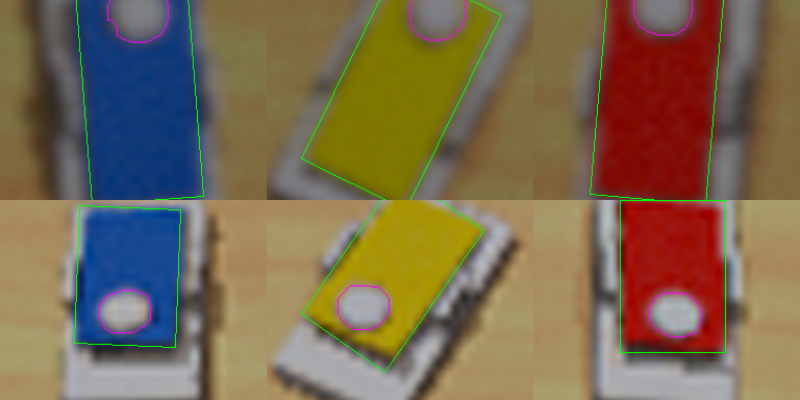

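The crop confirms all three switches. Each pad is on the +x (far) end, and the two views agree within about 1.5 mm. Pads: fan (0.489,-0.282), gas (0.591,-0.040), spark (0.5675,0.295). Next I shut the gripper and move over to the fan, staying high.

Emit:
{"method": "jog_arm", "body": {
  "increments": [
    [[-0.875,-0.683,0,0,0,0,-1],[-0.875,-0.683,0,0,0,0,-1],[-0.875,-0.683,0,0,0,0,-1],[-0.875,-0.683,0,0,0,0,-1],[-0.875,-0.683,0,0,0,0,-1]]
  ],
  "force": 20
}}

```text
time: 0.52
tool_pos: [0.3296, 0.4848, 0.3032]
tcp_rot: [-0.577, -3.088, 0.002]
wrist_force: [0.6, -0.2, 0.2]
width: 0.298
grip_force: 0.0
```

Emit:
{"method": "jog_arm", "body": {
  "increments": [
    [[-0.875,-0.683,0,0,0,0,-1],[-0.875,-0.683,0,0,0,0,-1],[-0.875,-0.683,0,0,0,0,-1],[-0.875,-0.683,0,0,0,0,-1],[-0.875,-0.683,0,0,0,0,-1]]
  ]
}}

```text
time: 0.93
tool_pos: [0.4149, 0.3418, 0.3034]
tcp_rot: [-0.577, -3.088, 0.001]
wrist_force: [0.6, 0.4, 0.7]
width: -0.002
grip_force: 0.0
```

Emit:
{"method": "jog_arm", "body": {
  "increments": [
    [[-0.875,-0.683,0,0,0,0,-1],[-0.875,-0.683,0,0,0,0,-1],[-0.875,-0.683,0,0,0,0,-1],[-0.875,-0.683,0,0,0,0,-1],[-0.875,-0.683,0,0,0,0,-1]]
  ]
}}

```text
time: 1.35
tool_pos: [0.5003, 0.1989, 0.3035]
tcp_rot: [-0.577, -3.087, 0.0]
wrist_force: [0.4, 0.6, 0.7]
width: -0.001
grip_force: 0.0
```

Emit:
{"method": "jog_arm", "body": {
  "increments": [
    [[-0.273,-0.755,0.1,0,0,0,-1],[-0.273,-0.755,0.1,0,0,0,-1],[-0.273,-0.755,0.1,0,0,0,-1],[-0.273,-0.755,0.1,0,0,0,-1],[-0.273,-0.755,0.1,0,0,0,-1]]
  ]
}}

```text
time: 1.77
tool_pos: [0.4968, 0.0788, 0.2882]
tcp_rot: [-0.578, -3.087, 0.0]
wrist_force: [0.5, 0.2, 0.5]
width: 0.0
grip_force: 0.0
```

Emit:
{"method": "jog_arm", "body": {
  "increments": [
    [[-0.273,-0.755,0.2,0,0,0,-1],[-0.273,-0.755,0.2,0,0,0,-1],[-0.273,-0.755,0.2,0,0,0,-1],[-0.273,-0.755,0.2,0,0,0,-1],[-0.273,-0.755,0.2,0,0,0,-1]]
  ]
}}

```text
time: 2.18
tool_pos: [0.494, -0.0414, 0.2582]
tcp_rot: [-0.577, -3.087, 0.0]
wrist_force: [-0.3, 0.2, 0.5]
width: 0.0
grip_force: 0.0
```

Emit:
{"method": "jog_arm", "body": {
  "increments": [
    [[-0.273,-0.755,0.2,0,0,0,-1],[-0.273,-0.755,0.2,0,0,0,-1],[-0.273,-0.755,0.2,0,0,0,-1],[-0.273,-0.755,0.2,0,0,0,-1],[-0.273,-0.755,0.2,0,0,0,-1]]
  ]
}}

```text
time: 2.6
tool_pos: [0.4912, -0.1618, 0.2282]
tcp_rot: [-0.577, -3.087, -0.0]
wrist_force: [0.1, -0.3, -0.9]
width: 0.0
grip_force: 0.0
```

Emit:
{"method": "jog_arm", "body": {
  "increments": [
    [[-0.273,-0.755,0.2,0,0,0,-1],[-0.273,-0.755,0.2,0,0,0,-1],[-0.273,-0.755,0.2,0,0,0,-1],[-0.273,-0.755,0.2,0,0,0,-1],[-0.273,-0.755,0.2,0,0,0,-1]]
  ]
}}

```text
time: 3.02
tool_pos: [0.4885, -0.2821, 0.1981]
tcp_rot: [-0.578, -3.087, -0.001]
wrist_force: [0.1, -0.1, 0.3]
width: -0.001
grip_force: 0.0
```

Emit:
{"method": "jog_arm", "body": {
  "increments": [
    [[0,0,0.38,0,0,0,-1],[0,0,0.38,0,0,0,-1],[0,0,0.38,0,0,0,-1],[0,0,0.38,0,0,0,-1],[0,0,0.38,0,0,0,-1]]
  ]
}}

```text
time: 3.43
tool_pos: [0.4886, -0.2798, 0.1403]
tcp_rot: [-0.576, -3.087, -0.001]
wrist_force: [0.3, 0.3, 0.8]
width: 0.0
grip_force: 0.0
```

Emit:
{"method": "jog_arm", "body": {
  "increments": [
    [[0,0,0.1,0,0,0,-1],[0,0,0.1,0,0,0,-1],[0,0,0.1,0,0,0,-1],[0,0,0.1,0,0,0,-1],[0,0,0,0,0,0,-1]]
  ]
}}

```text
time: 3.85
tool_pos: [0.4891, -0.281, 0.1298]
tcp_rot: [0.577, 3.088, -0.0]
wrist_force: [-0.0, 0.1, -0.2]
width: 0.002
grip_force: 0.0
```

```bash
python3 - <<'E'
from h import *
p,_=viewer.read_camera("scene"); cv2.imwrite("pics/a.png",cv2.resize(p[150:250,170:310],None,fx=5,fy=5,interpolation=2))
s=read_state(); print(s["tool_pos"],s["wrist_force"])
E
```

```text
[ 0.48919011 -0.28109023  0.1300707 ] [-0.97844189  1.61941253 -0.34267275]
```

View pics/a.png

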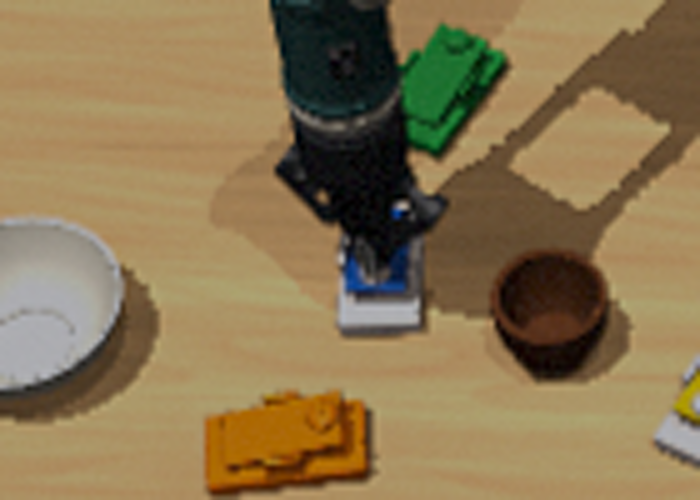

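The closed fingertips stand right over the blue pad (crop (372,262)), not touching yet. I descend gently from here.

Emit:
{"method": "jog_arm", "body": {
  "increments": [
    [[0,0,0.07,0,0,0,-1],[0,0,0.07,0,0,0,-1],[0,0,0.07,0,0,0,-1],[0,0,0.07,0,0,0,-1],[0,0,0.05,0,0,0,-1]]
  ]
}}

```text
time: 4.32
tool_pos: [0.49, -0.2813, 0.1206]
tcp_rot: [0.578, 3.086, -0.0]
wrist_force: [2.5, 1.0, 3.6]
width: -0.001
grip_force: 1.6
```

Emit:
{"method": "jog_arm", "body": {
  "increments": [
    [[0,0,0.03,0,0,0,-1],[0,0,0.03,0,0,0,-1],[0,0,0.03,0,0,0,-1],[0,0,0.03,0,0,0,-1],[0,0,0,0,0,0,-1]]
  ]
}}

```text
time: 4.73
tool_pos: [0.4891, -0.2813, 0.1163]
tcp_rot: [0.577, 3.088, -0.001]
wrist_force: [2.0, -0.2, 2.3]
width: -0.001
grip_force: 1.3
```

Emit:
{"method": "jog_arm", "body": {
  "increments": [
    [[0,0,0.03,0,0,0,-1],[0,0,0.03,0,0,0,-1],[0,0,0.02,0,0,0,-1],[0,0,0,0,0,0,-1],[0,0,0,0,0,0,-1]]
  ]
}}

```text
time: 5.15
tool_pos: [0.4888, -0.2811, 0.1138]
tcp_rot: [-0.577, -3.088, 0.0]
wrist_force: [1.2, 0.1, 2.5]
width: 0.005
grip_force: 1.1
```

Emit:
{"method": "jog_arm", "body": {
  "increments": [
    [[0,0,0.02,0,0,0,-1],[0,0,0.02,0,0,0,-1],[0,0,0,0,0,0,-1],[0,0,0,0,0,0,-1],[0,0,0,0,0,0,-1]]
  ]
}}

```text
time: 5.57
tool_pos: [0.4889, -0.2812, 0.1134]
tcp_rot: [-0.577, -3.088, 0.0]
wrist_force: [-0.4, 0.8, 6.9]
width: -0.002
grip_force: 3.5
```

Force rises and z stalls at 0.1134, so the firm stop is reached. I lift, move to the gas switch and check the fan on the way.

Emit:
{"method": "jog_arm", "body": {
  "increments": [
    [[0,0,-0.3,0,0,0,-1],[0,0,-0.6,0,0,0,-1],[0,0,-0.7,0,0,0,-1],[0,0,-0.7,0,0,0,-1],[0,0,-0.4,0,0,0,-1]]
  ]
}}

```text
time: 5.98
tool_pos: [0.4888, -0.2812, 0.1955]
tcp_rot: [0.577, 3.088, -0.001]
wrist_force: [0.7, -0.1, 0.9]
width: -0.001
grip_force: 0.0
```

Emit:
{"method": "jog_arm", "body": {
  "increments": [
    [[-0.027,0.872,0,0,0,0,-1],[-0.027,0.872,0,0,0,0,-1],[-0.027,0.872,0,0,0,0,-1],[-0.027,0.872,0,0,0,0,-1],[-0.027,0.872,0,0,0,0,-1]]
  ]
}}

```text
time: 6.4
tool_pos: [0.5394, -0.1594, 0.1931]
tcp_rot: [-0.578, -3.086, -0.0]
wrist_force: [-0.5, 0.4, -0.0]
width: 0.001
grip_force: 0.0
```

Emit:
{"method": "jog_arm", "body": {
  "increments": [
    [[-0.027,0.872,0,0,0,0,-1],[-0.027,0.872,0,0,0,0,-1],[-0.027,0.872,0,0,0,0,-1],[-0.027,0.872,0,0,0,0,-1],[-0.027,0.872,0,0,0,0,-1]]
  ]
}}

```text
time: 6.82
tool_pos: [0.5904, -0.0389, 0.193]
tcp_rot: [-0.577, -3.086, 0.001]
wrist_force: [0.0, -0.7, -0.3]
width: 0.0
grip_force: 0.0
```

```bash
python3 - <<'E'
from h import *
p,_=viewer.read_camera("scene"); o=cv2.imread("pics/scene0.png")
f=lambda p:cv2.resize(p[180:230,215:280],None,fx=6,fy=6,interpolation=2)
cv2.imwrite("pics/b.png",np.hstack([f(o),f(p)]))
b,q,_=find("scene",p,"fan"); print(b,q,ray("scene",*q,.041)); print(read_state()["tool_pos"])
E
```

```text
[245.02526665 199.78333092] [244.82036781 206.09294319] [ 0.49390128 -0.28063034  0.041     ]
[ 0.59218118 -0.03510245  0.19325956]
```

View pics/b.png

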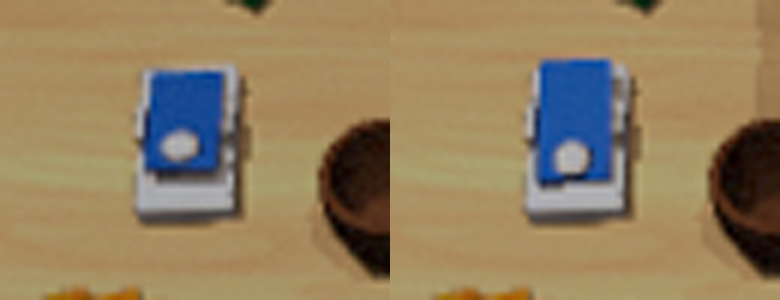

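The fan's pad end is now down (left before, right after, pad at crop (572,158)), and its 4–5 mm forward shift matches a full throw. The housing hasn't moved. Next I tap gas.

Emit:
{"method": "jog_arm", "body": {
  "increments": [
    [[0,0,0.44,0,0,0,-1],[0,0,0.44,0,0,0,-1],[0,0,0.44,0,0,0,-1],[0,0,0.44,0,0,0,-1],[0,0,0.33,0,0,0,-1]]
  ]
}}

```text
time: 7.28
tool_pos: [0.5892, -0.041, 0.128]
tcp_rot: [-0.579, -3.084, 0.001]
wrist_force: [0.5, -0.2, -0.5]
width: 0.001
grip_force: 0.0
```

Emit:
{"method": "jog_arm", "body": {
  "increments": [
    [[0,0,0.07,0,0,0,-1],[0,0,0.07,0,0,0,-1],[0,0,0.07,0,0,0,-1],[0,0,0.07,0,0,0,-1],[0,0,0.07,0,0,0,-1]]
  ]
}}

```text
time: 7.7
tool_pos: [0.5922, -0.0406, 0.1216]
tcp_rot: [0.577, 3.085, -0.0]
wrist_force: [0.0, -1.9, 2.9]
width: -0.0
grip_force: 1.4
```

Emit:
{"method": "jog_arm", "body": {
  "increments": [
    [[0,0,0.04,0,0,0,-1],[0,0,0.04,0,0,0,-1],[0,0,0.04,0,0,0,-1],[0,0,0.04,0,0,0,-1],[0,0,0,0,0,0,-1]]
  ]
}}

```text
time: 8.12
tool_pos: [0.5915, -0.04, 0.116]
tcp_rot: [0.577, 3.087, 0.001]
wrist_force: [1.3, -0.7, 2.4]
width: 0.002
grip_force: 1.3
```

Emit:
{"method": "jog_arm", "body": {
  "increments": [
    [[0,0,0.03,0,0,0,-1],[0,0,0.02,0,0,0,-1],[0,0,0,0,0,0,-1],[0,0,0,0,0,0,-1],[0,0,0,0,0,0,-1]]
  ]
}}

```text
time: 8.53
tool_pos: [0.591, -0.04, 0.1142]
tcp_rot: [-0.578, -3.088, -0.0]
wrist_force: [2.3, 0.6, 2.3]
width: -0.004
grip_force: 1.2
```

Emit:
{"method": "jog_arm", "body": {
  "increments": [
    [[0,0,0.02,0,0,0,-1],[0,0,0.02,0,0,0,-1],[0,0,0,0,0,0,-1],[0,0,0,0,0,0,-1],[0,0,0,0,0,0,-1]]
  ]
}}

```text
time: 8.95
tool_pos: [0.5912, -0.04, 0.1135]
tcp_rot: [0.578, 3.088, 0.0]
wrist_force: [1.4, -0.3, 5.7]
width: -0.001
grip_force: 2.6
```

Emit:
{"method": "jog_arm", "body": {
  "increments": [
    [[0,0,0.015,0,0,0,-1],[0,0,0,0,0,0,-1],[0,0,0,0,0,0,-1],[0,0,0,0,0,0,-1],[0,0,0,0,0,0,-1]]
  ]
}}

```text
time: 9.37
tool_pos: [0.5912, -0.0401, 0.1134]
tcp_rot: [0.578, 3.088, 0.0]
wrist_force: [0.1, 0.1, 8.0]
width: 0.001
grip_force: 3.7
```

Emit:
{"method": "jog_arm", "body": {
  "increments": [
    [[0,0,-0.3,0,0,0,-1],[0,0,-0.6,0,0,0,-1],[0,0,-0.7,0,0,0,-1],[0,0,-0.7,0,0,0,-1],[0,0,-0.4,0,0,0,-1]]
  ]
}}

```text
time: 9.78
tool_pos: [0.5909, -0.0401, 0.1953]
tcp_rot: [-0.578, -3.088, 0.0]
wrist_force: [0.2, -0.5, 0.2]
width: -0.002
grip_force: 0.0
```

Emit:
{"method": "jog_arm", "body": {
  "increments": [
    [[0.317,0.675,0,0,0,0,-1],[0.317,0.675,0,0,0,0,-1],[0.317,0.675,0,0,0,0,-1],[0.317,0.675,0,0,0,0,-1],[0.317,0.675,0,0,0,0,-1]]
  ]
}}

```text
time: 10.2
tool_pos: [0.5821, 0.0723, 0.1929]
tcp_rot: [-0.578, -3.085, 0.001]
wrist_force: [0.2, -0.3, 0.0]
width: -0.002
grip_force: 0.0
```

Emit:
{"method": "jog_arm", "body": {
  "increments": [
    [[0.317,0.675,0,0,0,0,-1],[0.317,0.675,0,0,0,0,-1],[0.317,0.675,0,0,0,0,-1],[0.317,0.675,0,0,0,0,-1],[0.317,0.675,0,0,0,0,-1]]
  ]
}}

```text
time: 10.62
tool_pos: [0.5744, 0.1839, 0.1927]
tcp_rot: [-0.577, -3.086, 0.002]
wrist_force: [0.3, 0.3, 0.6]
width: 0.002
grip_force: 0.0
```

Emit:
{"method": "jog_arm", "body": {
  "increments": [
    [[0.317,0.675,0,0,0,0,-1],[0.317,0.675,0,0,0,0,-1],[0.317,0.675,0,0,0,0,-1],[0.317,0.675,0,0,0,0,-1],[0.317,0.675,0,0,0,0,-1]]
  ]
}}

```text
time: 11.03
tool_pos: [0.5667, 0.2953, 0.1926]
tcp_rot: [-0.577, -3.086, 0.003]
wrist_force: [0.4, -0.1, 1.2]
width: 0.001
grip_force: 0.0
```

```bash
python3 - <<'E'
from h import *
p,_=viewer.read_camera("scene"); o=cv2.imread("pics/scene0.png")
f=lambda p:cv2.resize(p[205:255,283:348],None,fx=6,fy=6,interpolation=2)
cv2.imwrite("pics/d.png",np.hstack([f(o),f(p)]))
b,q,_=find("scene",p,"gas"); print(b,q,ray("scene",*q,.041)); print(read_state()["tool_pos"])
E
```

```text
[314.83608627 226.08254623] [310.70999908 232.2689991 ] [ 0.59500119 -0.04039458  0.041     ]
[0.56647481 0.29910714 0.192912  ]
```

View pics/d.png

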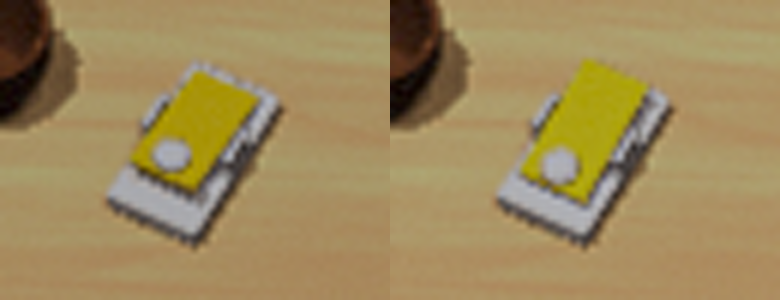

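Yellow's pad end is down (pad at crop (560,166)) and its housing hasn't moved. Next is the red one, with the same descent.

Emit:
{"method": "jog_arm", "body": {
  "increments": [
    [[0,0,0.44,0,0,0,-1],[0,0,0.44,0,0,0,-1],[0,0,0.44,0,0,0,-1],[0,0,0.44,0,0,0,-1],[0,0,0.33,0,0,0,-1]]
  ]
}}

```text
time: 11.5
tool_pos: [0.5666, 0.293, 0.1276]
tcp_rot: [-0.579, -3.084, 0.004]
wrist_force: [-0.4, -0.4, -0.6]
width: -0.001
grip_force: 0.0
```

Emit:
{"method": "jog_arm", "body": {
  "increments": [
    [[0,0,0.07,0,0,0,-1],[0,0,0.07,0,0,0,-1],[0,0,0.07,0,0,0,-1],[0,0,0.07,0,0,0,-1],[0,0,0.07,0,0,0,-1]]
  ]
}}

```text
time: 11.92
tool_pos: [0.569, 0.2948, 0.1215]
tcp_rot: [0.577, 3.086, 0.002]
wrist_force: [1.8, -2.2, 3.1]
width: 0.003
grip_force: 1.4
```

Emit:
{"method": "jog_arm", "body": {
  "increments": [
    [[0,0,0.04,0,0,0,-1],[0,0,0.04,0,0,0,-1],[0,0,0.04,0,0,0,-1],[0,0,0.04,0,0,0,-1],[0,0,0,0,0,0,-1]]
  ]
}}

```text
time: 12.33
tool_pos: [0.5681, 0.295, 0.1159]
tcp_rot: [0.578, 3.087, 0.001]
wrist_force: [1.7, 0.3, 1.5]
width: 0.0
grip_force: 1.3
```

Emit:
{"method": "jog_arm", "body": {
  "increments": [
    [[0,0,0.03,0,0,0,-1],[0,0,0.02,0,0,0,-1],[0,0,0,0,0,0,-1],[0,0,0,0,0,0,-1],[0,0,0,0,0,0,-1]]
  ]
}}

```text
time: 12.75
tool_pos: [0.5677, 0.2948, 0.114]
tcp_rot: [-0.578, -3.088, -0.0]
wrist_force: [2.0, 1.1, 1.6]
width: 0.001
grip_force: 1.1
```

Emit:
{"method": "jog_arm", "body": {
  "increments": [
    [[0,0,0.02,0,0,0,-1],[0,0,0.02,0,0,0,-1],[0,0,0,0,0,0,-1],[0,0,0,0,0,0,-1],[0,0,0,0,0,0,-1]]
  ]
}}

```text
time: 13.17
tool_pos: [0.5679, 0.2948, 0.1135]
tcp_rot: [-0.578, -3.088, -0.0]
wrist_force: [0.4, 0.0, 5.7]
width: -0.001
grip_force: 2.8
```

Emit:
{"method": "jog_arm", "body": {
  "increments": [
    [[0,0,0.015,0,0,0,-1],[0,0,0,0,0,0,-1],[0,0,0,0,0,0,-1],[0,0,0,0,0,0,-1],[0,0,0,0,0,0,-1]]
  ]
}}

```text
time: 13.58
tool_pos: [0.5679, 0.2948, 0.1134]
tcp_rot: [-0.578, -3.088, -0.0]
wrist_force: [-0.4, -0.1, 8.0]
width: 0.0
grip_force: 3.8
```

Emit:
{"method": "jog_arm", "body": {
  "increments": [
    [[0,0,-0.3,0,0,0,-1],[0,0,-0.6,0,0,0,-1],[0,0,-0.8,0,0,0,-1],[0,0,-0.8,0,0,0,-1],[0,0,-0.8,0,0,0,-1]]
  ]
}}

```text
time: 14.0
tool_pos: [0.5664, 0.2941, 0.2112]
tcp_rot: [-0.577, -3.085, 0.004]
wrist_force: [0.6, -0.3, 0.3]
width: 0.002
grip_force: 0.0
```

Emit:
{"method": "jog_arm", "body": {
  "increments": [
    [[0.8,0,-0.3,0,0,0,-1],[0.8,0,-0.3,0,0,0,-1],[0.8,0,-0.3,0,0,0,-1],[0.8,0,-0.3,0,0,0,-1],[0.8,0,-0.3,0,0,0,-1]]
  ]
}}

```text
time: 14.42
tool_pos: [0.4539, 0.3376, 0.256]
tcp_rot: [-0.578, -3.086, 0.003]
wrist_force: [-0.0, 0.1, -0.3]
width: -0.001
grip_force: 0.0
```

```bash
python3 - <<'E'
from h import *
p,_=viewer.read_camera("scene")
cv2.imwrite("pics/e.png",cv2.resize(p[150:260,140:490],(800,251),interpolation=2))
for k in HUE:
    b,q,_=find("scene",p,k); print(k,b,q,ray("scene",*q,.041))
s=read_state();print(s["tool_pos"],s["wrist_force"])
E
```

```text
fan [245.02478027 199.78295898] [244.78595924 206.08904076] [ 0.49388971 -0.28075509  0.041     ]
gas [314.82429314 226.10377312] [310.70960999 232.24336624] [ 0.5948959  -0.04040096  0.041     ]
spark [408.26546669 223.37527847] [408.18021393 230.37116623] [0.57167122 0.29495386 0.041     ]
[0.45099506 0.33935705 0.25788627] [-2.6919383  -0.07846305  0.31236673]
```

View pics/e.png

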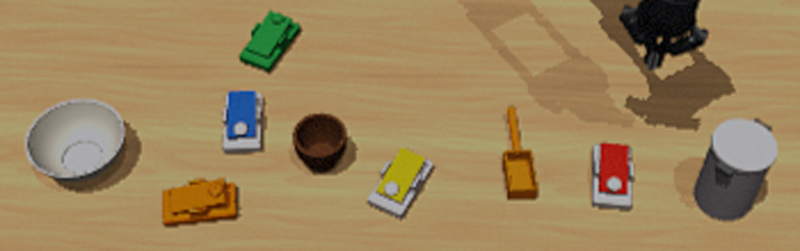

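All three pads are down: blue at crop (240,128), yellow (392,188), red (614,184). The other items haven't been disturbed and the arm is clear, so I hand in.

```bash
python3 -c "
from workcell import bot; print(bot.finish_job())"
```

```text
the job is handed in; nothing more can be done
None
```

I tapped the fan, gas and igniter switches in that order, each to its stop at about 7–8 N; the last picture shows all three pads down and nothing else disturbed, and I handed the job in at about 14.5 s (no verdict came back).

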